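# Tip a drained vial rack onto its base and seat it in the loading bed

## Task

The white vial rack has drained standing on its long edge: push it high up on its open-cell side so that it topples away from the robot onto its base, cells up, then slide it over the bench flush against the long aluminium rail and along the rail, past the sprung roller, until its end bears on the white tip of the end stop's screw, which may be set anywhere. Hold it there for a moment with a light steady push, about 8 N and never above 12 N, and back off so that it stays fully home: flat, flush along the rail and touching the tip. Do not shift the stop, and leave the vials, the dropper bottle and the beaker where they stand.

Things in the scene. Friction and masses are not known exactly. Their poses are not given: they have to be found in the camera images.
- rack_center (a point): Centre of the white plastic vial rack: 88 mm across (its x), 168 mm long (y), 32 mm high (z, out of the cells). At the start it stands on a long edge on the bench, 88 mm tall, 32 mm thick, its open cells (+z) towards the robot and its base away from it.
- rack: The same rack, about 0.2 kg; origin at the centre of its underside. Closed base plate 6 mm thick; end walls full height; a grid of 4 to 5 mm bars, 24 to 30 mm above the underside, makes 18 cells of 22 mm; long sides open below it. Centre of mass 11 mm above the underside: pushed at the top it is past balance once the top has moved 25 mm, then falls over its lower far edge onto the base.
- rack_bed: Loading bed, screwed to the bench: a straight aluminium rail, 22 mm high, 16 mm thick, 434 mm long. Origin on the bench at the middle of its robot-side face; x points away from the robot, square to the rail, y along it, z up. No floor plate: the rack slides on the bench towards -y, one long side on the rail face (rack centre at x = -44 mm), until its end meets the end stop's screw.
- roller_axis (a point): Axis, 17 mm above the bench, of a sprung upright roller (18 mm in diameter) on a 34 mm high post opposite the rail, at y = -70 mm of the bed. Its nose stands 2.5 mm into the rack's way and yields up to 8 mm (1.5 N at rest, 0.3 N per mm more): it resists the rack's leading corner with a few newtons, then presses the rack sideways onto the rail.
- stop_face (a point): Point on the +y face of the end stop's steel arm, on the axis of its adjusting screw, 15 mm above the bench and 44 mm in front of the rail face; axes as the bed's. The arm is 76 mm wide, 14 mm thick, 28 mm high. The screw's white nylon tip, 15 mm in diameter, stands 4 to 32 mm out of this face towards +y: how far is not measured, it must be felt. Seated, the rack's end is on the tip.
- end_stop: The rigid end stop with its screw, clamped on the rail by a knurled brass knob (top 46 mm above the bench); its place on the rail varies, and it slips if pushed with more than about 25 N. Origin on the bench, at the rail face, in the plane of the arm's +y face.
- vial_a: bystander: capped sample vial 20 x 20 x 48 mm, standing behind the rail; origin at the centre of its underside
- vial_b: bystander: a second capped sample vial 20 x 20 x 48 mm, standing behind the rail; origin at the centre of its underside
- dropper: bystander: brown dropper bottle 30 x 30 x 75 mm, standing on the robot's side of the bed; origin at the centre of its underside
- beaker: bystander: glass beaker 53 x 59 x 68 mm, standing to the left; origin at the centre of its underside

How it is judged (in metres and radians):
On the way, in this order (a step that is already met when the one before it is completed fails the run):
1. the rack lies flat on its base, cells up, still short of the end stop (angle between rack_center's own z axis and vertical below 0.05 rad and height (world z) of rack_center below 0.02 m and y of rack_center in the frame of stop_face above 0.13 m), for 0.3 s.
2. flat and along the rail, the rack is held against the end stop with a steady push of at least 3 N (angle between rack_center's own z axis and vertical below 0.05 rad and height (world z) of rack_center below 0.02 m and contact force between rack and end_stop above 3 N and angle between the x axis of rack_center and the x axis of rack_bed, either way round below 0.03 rad), for 0.3 s.
At the end, for the whole second after the job is handed in: The rack lies flat on its base, cells up (within 0.05 rad), flush along the rail (centre 44 mm from the rail face within 2.5 mm, parallel within 0.025 rad), its leading end on the tip of the stop's screw (gap at most 2.5 mm), at rest (angle between rack_center's own z axis and vertical below 0.05 rad and height (world z) of rack_center below 0.02 m and x of rack_center in the frame of rack_bed between -0.0465 and -0.0415 m and angle between the x axis of rack_center and the x axis of rack_bed, either way round below 0.025 rad and horizontal distance between rack_center and stop_screw_c0 between 0.085 and 0.0895 m and y of rack_center in the frame of stop_face above 0.085 m and linear speed of rack below 0.01 m/s); the robot touches nothing.
It fails at once if the rack is pressed on the end stop with more than 12 N (contact force between rack and end_stop above 12 N).
It fails at once if the robot pushes the rack with more than 25 N (contact force between the arm and rack above 25 N).
It fails at once if the clamped end stop is shifted by more than 3 mm (distance of stop_face from where it was at the start of the episode above 0.003 m).
It fails at once if a vial, the dropper bottle or the beaker is moved by more than 15 mm (distance of any of vial_a, vial_b, dropper, beaker from where it was at the start of the episode above 0.015 m).
It also fails if it takes over 66 s, if anything falls off the work surface, if the arm or the gripper's body presses on something with over 40 N, if the wrist force passes 120 N, or if a joint passes its speed limit or range.

## Robot

A 6-joint arm with a two-finger parallel gripper is mounted at the origin on a cart in front of the work surface, level with it; the furniture and walls round the work are solid. World frame = base frame: x ahead of the robot, y to its left, z up, the work surface at z = 0. Lengths are in m, angles in degrees, forces in N, time in s.
With the tool pointing down it reaches from about 0.25 to 0.775 m from the base axis. Payload 4 kg.
Tool frame: the origin (TCP) lies midway between the tips of the shut fingers; the grasp point (between the pads) lies 19 mm behind it; x points along the fingers, z is the direction in which the jaws open and shut, and the axes are right-handed (so a half turn about x gives the same grasp; the last joint's range is limited). The gripper opens to 85 mm and grips with 20 to 120 N. Pads are 22 mm wide; open, the fingers measure 114 mm over their backs; the gripper's body (76 mm by 85 mm) begins 54 mm behind the grasp point. The pads swing forward as they close: fully open they stand 13 mm farther back than shut.
Start: joints at [64.223, 4.996, 78.535, -0, 96.463, -5.907], TCP at [0.187, 0.517, 0.231] pointing down, gripper open.
Joint ranges: [-177.83, 177.83], [-43.37, 116.18], [15.69, 146.23], [-61.86, 241.86], [9.47, 152.12], [-147.06, 147.06]. Speed limits (degrees/s): [159.86, 159.86, 180, 180, 180, 180].

## Interface

Orientations are given as a 3x3 rotation matrix whose columns are the frame's x, y, z axes.
In Python, from plant import bot gives the robot as it stands. Calls block until the motion is done:
- bot.move_to(position, orientation): joint-space move of the TCP to a pose.
- bot.move_l(position, rot=None, v=0.15, until_force=None): straight line of the TCP; rot=None keeps the orientation; v is the mean speed in m/s. With until_force (N) it stops when the force on the tool has changed by that much, and returns True; else False.
- bot.move_joints(angles): joint-space move.
- bot.ungrasp() and bot.grab(f_grip=None): open the fingers fully, or close them until they stop; f_grip is the grip in N (None keeps the last).
- bot.dwell(seconds).
- bot.solve_ik(position, orientation): joint angles nearest the present ones, or None.
- bot.observe(): the state.
- bot.get_image(name): name is "side" or "top"; returns a dict with "frame" (384x512x3 uint8, red, green, blue), "depth" (384x512 float32, m along the optical axis (not along the pixel's ray), 0 where there is no reading), "mtx" (3x3 intrinsics, pixels), "origin" and "attitude" of the camera in the world. Camera axes: x right, y down, z forward; pixel columns grow to the right and rows downward; lengths in m; the calibration is good to about 2 mm. A picture is of the moment at which its call begins.
A pose or a line that the arm cannot do raises bot.MotionError and nothing moves.
- bot.sign_off(): hands the job in, once; it reports no verdict.
Trained networks look in the newest picture that a camera, given by its name, has taken for a name from the list of things; names that differ only in an ending like _2 or _b are one class to them, and where a whole thing is asked for, a point or a joint stands for the part that bears it (a point fixed in the world has none). Each returns a list of dicts, best first, with "conf" (0 to 1); they miss things now and then, are a little off and sometimes report something else, mostly with a low value. They report only what shows in the picture. A call takes as long as a camera call.
- bot.find_in(camera, query): "position" ([x, y, z] in m, in world coordinates, good to about 4 mm: the middle of the surface that is visible of it).
- bot.cut_out(camera, query): "mask" (384x512 bool, what is visible of it).
- bot.tip_of(camera, query): "position" ([x, y, z] in m, in world coordinates, good to about 4 mm: a listed point, or the origin of a listed thing).
The state is a dict: "clock": time; "qpos": joint angles; "qd": joint speeds; "tau": joint torques, N m; "eef_pos": TCP position; "orientation": TCP orientation; "wrist_force": force on the tool from outside, world axes, zero at the start; "wrist_torque": the same for the moment, N m; "grip_width": opening from 0.0 (shut) to 1.0 (fully open).
Only numpy, scipy, OpenCV 4.12 (cv2) and the standard library are available. Lean on these libraries where they do the work, as an engineer would, in place of code of your own. Each camera call takes 0.05 s, during which the arm holds its last target. There are 200 camera calls.

## Working session

There is one attempt and no reset: what is moved stays moved. The work goes in short steps, each a Python script; the robot and the scene stay as the last script left them, time stands still between calls to the robot, and variables do not carry over. Pictures are saved under pics/ and viewed, about 8 in all and at most 12, crops included, and the job is handed in when it is done.

```bash
mkdir -p pics; ls; cat > h.py <<'E'
from plant import bot
import numpy as np, cv2
def save(cam,name):
    im=bot.get_image(cam); cv2.imwrite(f'pics/{name}.png',im['frame'][:,:,::-1]); return im
def cloud(im):
    d=im['depth']; K=im['mtx']; v,u=np.indices(d.shape)
    p=np.stack([(u-K[0,2])/K[0,0]*d,(v-K[1,2])/K[1,1]*d,d],-1)
    w=p@np.array(im['attitude']).T+im['origin']; w[d<=0]=np.nan; return w
E
python3 - <<'E'
from h import *
np.set_printoptions(precision=4,suppress=True)
for c in ['side','top']:
    im=save(c,c+'0'); np.savez(f'{c}0.npz',**im)
    print(c,im['origin'],im['attitude'])
    for n in ['rack_center','rack','rack_bed','roller_axis','stop_face','end_stop','vial_a','dropper','beaker']:
        print(n,[(np.round(r['position'],3).tolist(),round(r['conf'],2)) for r in bot.tip_of(c,n)][:3],[(np.round(r['position'],3).tolist(),round(r['conf'],2)) for r in bot.find_in(c,n)][:2])
print(bot.observe())
a=cv2.imread('pics/side0.png');b=cv2.imread('pics/top0.png')
E
```

```text
pics
side [ 0.3505 -0.6183  0.4577] [[ 0.9612 -0.1162  0.2502]
 [-0.2758 -0.4183  0.8654]
 [ 0.0041 -0.9008 -0.4341]]
rack_center [([0.468, 0.108, 0.044], 0.85)] [([0.469, 0.082, 0.057], 0.89), ([0.576, 0.418, 0.045], 0.38)]
rack [([0.486, 0.116, 0.047], 0.72)] [([0.471, 0.088, 0.062], 0.85), ([0.525, -0.089, 0.026], 0.45)]
rack_bed [([0.617, -0.0, 0.001], 0.83), ([0.53, -0.084, 0.022], 0.25)] [([0.61, -0.11, 0.02], 0.94), ([0.525, -0.091, 0.026], 0.33)]
roller_axis [([0.532, -0.085, 0.02], 0.61), ([0.468, 0.107, 0.044], 0.36), ([0.59, -0.161, 0.012], 0.29)] [([0.524, -0.091, 0.027], 0.57), ([0.672, 0.152, 0.029], 0.48)]
stop_face [([0.59, -0.162, 0.012], 0.73)] [([0.599, -0.175, 0.018], 0.75), ([0.422, -0.167, 0.044], 0.41)]
end_stop [([0.631, -0.155, 0.002], 0.78)] [([0.596, -0.175, 0.025], 0.91), ([0.422, -0.169, 0.044], 0.5)]
vial_a [([0.681, 0.026, 0.003], 0.74), ([0.676, 0.159, -0.002], 0.7)] [([0.672, 0.149, 0.028], 0.61), ([0.676, 0.021, 0.028], 0.48)]
dropper [([0.424, -0.158, 0.002], 0.65)] [([0.421, -0.168, 0.044], 0.82), ([0.573, 0.416, 0.046], 0.62)]
beaker [([0.578, 0.4
[... 807 characters left out ...]
 0.158, 0.05], 0.51)]
dropper [([0.429, -0.158, -0.001], 0.68)] [([0.429, -0.151, 0.063], 0.65)]
beaker [([0.577, 0.442, -0.001], 0.79)] [([0.58, 0.447, 0.031], 0.74)]
{'clock': 1.9, 'qpos': array([64.2235,  4.996 , 78.5333, -0.    , 96.4638, -5.9064]), 'qd': array([-0.0099, -0.0034,  0.0413,  0.0374, -0.0527, -0.0438]), 'tau': array([  0.0007, -35.1701, -31.3456,  -0.0001,   0.0004,   0.    ]), 'eef_pos': array([0.1869, 0.5173, 0.2314]), 'orientation': array([[ 0.0001, -0.9405,  0.3399],
       [ 0.0001,  0.3399,  0.9405],
       [-1.    , -0.    ,  0.0001]]), 'wrist_force': array([0.3332, 0.7355, 0.7948]), 'wrist_torque': array([ 0.0186,  0.0555, -0.0204]), 'grip_width': 0.997971312694277}
```

View pics/side0.png

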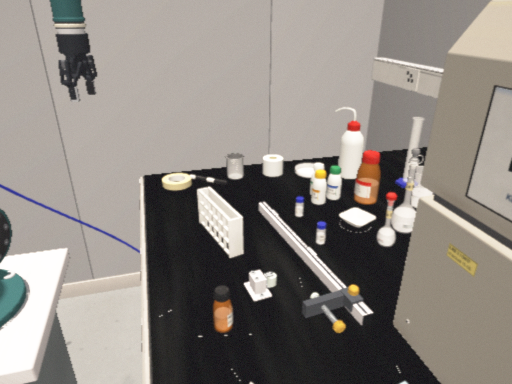

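View pics/top0.png

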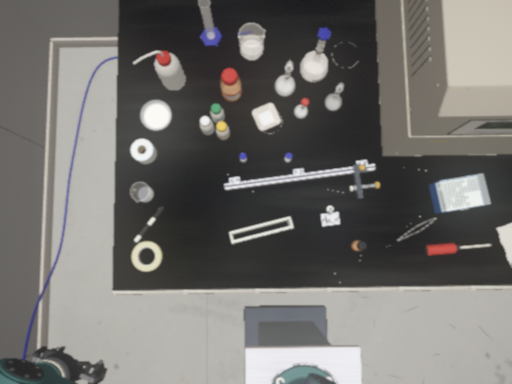

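```bash
python3 - <<'E'
import numpy as np,sys,cv2
np.set_printoptions(precision=4,suppress=True)
def cloud(im):
    d=im['depth']; K=im['mtx']; v,u=np.indices(d.shape)
    p=np.stack([(u-K[0,2])/K[0,0]*d,(v-K[1,2])/K[1,1]*d,d],-1)
    w=p@np.array(im['attitude']).T+im['origin']; w[d<=0]=np.nan; return w
for c in['top','side']:
    im=np.load(c+'0.npz'); w=cloud(im).reshape(-1,3)
    print(c,im['mtx'][0,0])
    def sel(x0,x1,y0,y1,z0,z1):
        m=(w[:,0]>x0)&(w[:,0]<x1)&(w[:,1]>y0)&(w[:,1]<y1)&(w[:,2]>z0)&(w[:,2]<z1); return w[m]
    r=sel(.4,.55,0,.25,.078,.1); print('racktop',len(r),cv2.minAreaRect(r[:,:2].astype(np.float32)), np.median(r[:,2]))
    s=sel(.55,.7,-.3,.3,.018,.026)
    for y in np.arange(-.26,.26,.04):
        q=s[(abs(s[:,1]-y)<.01)&(s[:,0]>.6)&(s[:,0]<.66)]
        if len(q)>5: print('rail y',round(y,2),np.percentile(q[:,0],[3,97]),len(q))
    a=sel(.56,.615,-.22,-.1,.024,.033); print('arm',len(a),np.percentile(a,[2,98],axis=0) if len(a) else 0)
    t=sel(.55,.61,-.16,-.1,.008,.024); print('tip',len(t),np.percentile(t,[2,98],axis=0) if len(t) else 0)
    p=sel(.5,.56,-.13,-.05,.028,.04); print('post',len(p),np.percentile(p,[2,98],axis=0) if len(p) else 0)
E
```

```text
top 455.1710117107886
racktop 317 ((0.47130414843559265, 0.11219756305217743), (0.03201475739479065, 0.16697201132774353), 13.450830459594727) 0.08836073371550235
rail y -0.22 [0.6002 0.6552] 19
rail y -0.14 [0.6326 0.6473] 33
rail y -0.1 [0.6276 0.6421] 35
rail y -0.06 [0.6222 0.6371] 31
rail y -0.02 [0.6171 0.6322] 32
rail y 0.02 [0.6127 0.6269] 36
rail y 0.06 [0.6075 0.624 ] 33
rail y 0.1 [0.6025 0.6187] 36
rail y 0.14 [0.6025 0.6142] 28
rail y 0.18 [0.6003 0.6091] 22
arm 118 [[ 0.5606 -0.2181  0.0242]
 [ 0.6141 -0.1564  0.0319]]
tip 36 [[ 0.5808 -0.1585  0.0087]
 [ 0.6066 -0.1419  0.0235]]
post 72 [[ 0.5023 -0.0989  0.0288]
 [ 0.5351 -0.0711  0.0391]]
side 384.38777658381326
racktop 453 ((0.46972721815109253, 0.11058385670185089), (0.03269835561513901, 0.1693701595067978), 13.459344863891602) 0.0863631252059811
rail y -0.22 [0.6008 0.6538] 60
rail y -0.18 [0.6021 0.6489] 80
rail y -0.14 [0.6288 0.644 ] 64
rail y -0.1 [0.625  0.6403] 69
rail y -0.06 [0.6198 0.6349] 55
rail y -0.02 [0.6152 0.6311] 54
rail y 0.02 [0.6106 0.6262] 45
rail y 0.06 [0.6047 0.6204] 37
rail y 0.1 [0.6009 0.6165] 34
rail y 0.14 [0.6002 0.6111] 21
rail y 0.18 [0.6005 0.6049] 9
arm 228 [[ 0.5615 -0.1766  0.0246]
 [ 0.6141 -0.159   0.029 ]]
tip 33 [[ 0.579  -0.1506  0.0147]
 [ 0.5917 -0.1437  0.0226]]
post 122 [[ 0.5006 -0.1013  0.0282]
 [ 0.5298 -0.0721  0.0351]]
```

Side view: the rack stands at about (220,220), cells towards the robot. The rail runs from (260,205) to (365,315), the roller is at (260,283), and the stop arm is at (330,303) with its white tip near (315,297). Top view: the rack's top edge is at (262,230) and the stop is at (360,182). Depth data puts the rail yaw at about 7° and the rack yaw at 13.45°, with the rack 88 mm tall as specified.

Next I topple it.

```bash
cat >> h.py <<'E'
np.set_printoptions(precision=4,suppress=True)
th=np.arctan(0.1245); xb=np.array([np.cos(th),np.sin(th),0]); yb=np.array([-np.sin(th),np.cos(th),0])
O=np.array([0.6155,-0.002,0])
def W(x,y,z): return O+x*xb+y*yb+np.array([0,0,z])
def B(p): d=np.asarray(p)-O; return np.array([d@xb,d@yb,d[2]])
Rb=np.column_stack([[0,0,-1],np.cross(yb,[0,0,-1]),yb])
def st(s=''):
    o=bot.observe(); f=o['wrist_force']; print(s,'t',round(o['clock'],2),'bed',B(o['eef_pos']),'Fbed',np.array([f@xb,f@yb,f[2]]))
E
python3 - <<'E'
from h import *
a=np.radians(13.45); n=np.array([np.cos(a),np.sin(a),0]); yr=np.array([-n[1],n[0],0])
R=np.column_stack([[0,0,-1],np.cross(yr,[0,0,-1]),yr])
c=np.array([0.4705,0.1113,0.0]); 
bot.grab(30)
bot.move_to(c-n*.060+[0,0,.20],R)
bot.move_l(c-n*.060+[0,0,.075],v=.15); st('pre')
bot.move_l(c+n*.02+[0,0,.075],v=.04); st('pushed')
bot.dwell(.5)
bot.move_l(c-n*.03+[0,0,.075],v=.2)
bot.move_l(c-n*.08+[0,0,.16],v=.2)
im=save('top','top1'); np.savez('top1.npz',**im); im2=save('side','side1')
st()
for n,i in [('t',im),('s',im2)]:
    w=cloud(i).reshape(-1,3); 
    m=(w[:,0]>.42)&(w[:,0]<.6)&(w[:,1]>-.02)&(w[:,1]<.27)&(w[:,2]>.024)&(w[:,2]<.04)
    q=w[m]; r=cv2.minAreaRect(q[:,:2].astype(np.float32)); print(n,len(q),r,B([*r[0],0]))
E
```

```text
pre t 5.39 bed [-0.1887  0.1238  0.0759] Fbed [-0.2797  0.7274  0.4736]
pushed t 7.54 bed [-0.1101  0.1326  0.075 ] Fbed [0.489  1.1122 0.6864]
 t 9.18 bed [-0.2097  0.1215  0.1584] Fbed [ 0.8833 -0.0809  0.0605]
t 833 ((0.5510801672935486, 0.1313399374485016), (0.12827011942863464, 0.16810928285121918), 13.286018371582031) [-0.0475  0.1403  0.    ]
s 1122 ((0.5295098423957825, 0.12537896633148193), (0.08882751315832138, 0.17103993892669678), 13.601341247558594) [-0.0696  0.137   0.    ]
```

View pics/side1.png

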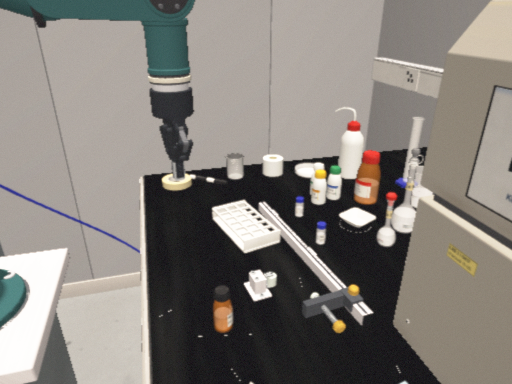

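The rack is flat at bed (-0.070, 0.137), as predicted. Next I push it sideways onto the rail, near the trailing half so that it squares up.

```bash
python3 - <<'E'
from h import *
def show():
    im=bot.get_image('top'); im2=bot.get_image('side')
    for n,i in [('t',im),('s',im2)]:
        w=cloud(i).reshape(-1,3); b=(w-O)@np.array([xb,yb,[0,0,1]]).T
        m=(b[:,0]>-.11)&(b[:,0]<-.002)&(b[:,1]>-.02)&(b[:,1]<.27)&(b[:,2]>.025)&(b[:,2]<.036)
        q=b[m]; r=cv2.minAreaRect(q[:,:2].astype(np.float32)); print(n,len(q),r)
bot.move_to(W(-.16,.172,.10),Rb)
bot.move_l(W(-.16,.172,.012),v=.12); st('down')
print(bot.move_l(W(-.085,.172,.012),v=.03,until_force=5)); st('pushed')
bot.dwell(.2); st()
bot.move_l(W(-.15,.172,.012),v=.15); st('back')
bot.move_l(W(-.16,.172,.07),v=.15)
bot.move_l(W(-.16,.30,.07),v=.2)
show(); st()
E
```

```text
down t 10.53 bed [-0.1591  0.1719  0.0131] Fbed [-0.6151  0.5641  0.1028]
True
pushed t 12.32 bed [-0.1002  0.1717  0.0111] Fbed [-0.2866  0.0935 -0.2372]
 t 12.53 bed [-0.101   0.1718  0.0105] Fbed [-0.4477 -0.8494 -0.4733]
back t 13.0 bed [-0.1494  0.1721  0.0123] Fbed [-0.0198  0.0838  0.6457]
t 757 ((-0.046276167035102844, 0.1312645673751831), (0.16796526312828064, 0.08672311156988144), 88.0937728881836)
s 1031 ((-0.0483609214425087, 0.1297217160463333), (0.17056626081466675, 0.08787057548761368), 88.04747009277344)
 t 14.43 bed [-0.1601  0.2989  0.0696] Fbed [-0.1267  0.0348  0.5227]
```

Slightly over-rotated: about −2°, with the leading end off the rail. Another press, just ahead of the middle, then I move to the end.

```bash
cat >> h.py <<'E'
def show():
    for n in ['top','side']:
        w=cloud(bot.get_image(n)).reshape(-1,3); b=(w-O)@np.array([xb,yb,[0,0,1]]).T
        m=(b[:,0]>-.11)&(b[:,0]<-.002)&(b[:,1]>-.12)&(b[:,1]<.27)&(b[:,2]>.025)&(b[:,2]<.036)
        m&=~((b[:,0]<-.075)&(b[:,1]<-.04)) # roller post
        q=b[m]; r=cv2.minAreaRect(q[:,:2].astype(np.float32)); print(n,len(q),r)
E
python3 - <<'E'
from h import *
bot.move_l(W(-.15,.11,.07),v=.2)
bot.move_l(W(-.15,.11,.012),v=.12)
print(bot.move_l(W(-.088,.11,.012),v=.03,until_force=5)); st('pushed')
bot.move_l(W(-.15,.11,.012),v=.15)
bot.move_l(W(-.16,.11,.07),v=.15)
bot.move_l(W(-.16,.30,.07),v=.25)
show(); st()
E
```

```text
True
pushed t 17.68 bed [-0.1004  0.1095  0.0112] Fbed [0.7806 1.1929 0.0637]
top 735 ((-0.04474516212940216, 0.1314520537853241), (0.16763749718666077, 0.08628614246845245), 89.45790100097656)
side 1046 ((-0.046588294208049774, 0.13065466284751892), (0.1708977073431015, 0.08796939253807068), 89.4395523071289)
 t 19.71 bed [-0.1601  0.2987  0.0696] Fbed [-0.0285 -0.5578 -0.1353]
```

```bash
python3 - <<'E'
from h import *
X=-.046
bot.move_l(W(X,.26,.07),v=.25)
bot.move_l(W(X,.26,.012),v=.12); st('down')
print(bot.move_l(W(X,.20,.012),v=.04,until_force=12)); st('contacted')
for y in [.17,.14,.125,.11,.095,.08]:
    print(bot.move_l(W(X,y,.012),v=.04,until_force=10)); st(y)
show(); im=save('side','side2')
E
```

```text
down t 20.98 bed [-0.0461  0.2604  0.0125] Fbed [ 0.6539 -0.7384  0.5123]
False
contacted t 22.62 bed [-0.046  0.2    0.012] Fbed [-0.1502 -0.0431  0.1718]
False
0.17 t 23.52 bed [-0.0455  0.1696  0.0122] Fbed [-0.4464  0.5325  0.5025]
False
0.14 t 24.43 bed [-0.0462  0.1396  0.0118] Fbed [-0.5187  0.8261  0.2813]
False
0.125 t 24.95 bed [-0.0459  0.1246  0.012 ] Fbed [-0.3146 -0.2721 -0.196 ]
False
0.11 t 25.48 bed [-0.046   0.1095  0.012 ] Fbed [-1.3828  0.9779  0.1495]
False
0.095 t 26.0 bed [-0.0459  0.0941  0.012 ] Fbed [-0.0419 -0.2169  0.2695]
False
0.08 t 26.52 bed [-0.046   0.0792  0.012 ] Fbed [-0.5377  0.0798  0.4272]
top 377 ((-0.044971905648708344, -0.016914524137973785), (0.08501842617988586, 0.1685923933982849), 0.7741199731826782)
side 1416 ((-0.0462699830532074, -0.0076789334416389465), (0.08823244273662567, 0.19305801391601562), 0.6973084807395935)
```

View pics/side2.png

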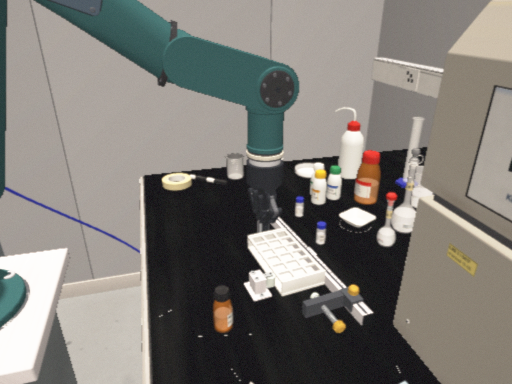

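The rack is past the roller and along the rail, with its leading end near (315,288), short of the tip at (315,297). Now I feel for the tip slowly.

```bash
python3 - <<'E'
from h import *
X=-.046
print(bot.move_l(W(X,.020,.012),v=.012,until_force=5)); st('felt')
for k in range(3): bot.dwell(.1); st()
E
```

```text
True
felt t 29.56 bed [-0.0465  0.0441  0.0115] Fbed [-0.2368  0.2826  0.6356]
 t 29.66 bed [-0.0472  0.0444  0.0108] Fbed [-0.0248 -0.6822 -1.2794]
 t 29.76 bed [-0.0475  0.0448  0.0106] Fbed [-0.2507 -0.5651 -0.0331]
 t 29.86 bed [-0.0475  0.0451  0.0105] Fbed [-0.0229  0.221  -0.914 ]
```

Contact came at TCP y = 0.044, matching the vision estimate. Now I build the push in small steps.

```bash
python3 - <<'E'
from h import *
X=-.0465
def F(n=5):
    s=[]
    for _ in range(n): bot.dwell(.02); s.append(bot.observe()['wrist_force']@yb)
    return np.mean(s)
y=B(bot.observe()['eef_pos'])[1]; z=.0115
f=0
while f<7 and y>.036:
    y-=.0004; bot.move_l(W(X,y,z),v=.01); f=F(); print(round(y,4),round(B(bot.observe()['eef_pos'])[1],4),round(f,2))
    if bot.observe()['clock']>50: break
for k in range(6): bot.dwell(.1); print('hold',round(F(4),2))
st()
E
```

```text
0.0447 0.0447 -0.19
0.0443 0.0443 -0.1
0.0439 0.0441 1.04
0.0435 0.0441 3.51
0.0431 0.0441 4.99
0.0427 0.044 5.89
0.0423 0.044 7.33
hold 6.89
hold 6.8
hold 7.01
hold 6.93
hold 6.8
hold 6.7
 t 33.22 bed [-0.0465  0.044   0.0115] Fbed [0.3803 6.6289 0.8497]
```

```bash
python3 - <<'E'
from h import *
bot.move_l(W(-.0465,.0419,.0115),v=.01)
for k in range(5): bot.dwell(.2); print('hold',round(np.mean([bot.observe()['wrist_force']@yb]),2))
bot.move_l(W(-.0465,.0470,.0115),v=.02)
bot.move_l(W(-.046,.10,.015),v=.12)
bot.move_l(W(-.046,.14,.15),v=.2)
bot.move_l(W(-.046,.30,.20),v=.3)
im=save('side','side3'); t=save('top','top3'); st()
for n,i in [('t',t),('s',im)]:
    w=cloud(i).reshape(-1,3); b=(w-O)@np.array([xb,yb,[0,0,1]]).T
    m=(b[:,0]>-.11)&(b[:,0]<-.002)&(b[:,1]>-.18)&(b[:,1]<.1)&(b[:,2]>.028)&(b[:,2]<.036)&~((b[:,0]<-.086))&(b[:,1]>-.145)
    q=b[m]; print(n,len(q),cv2.minAreaRect(q[:,:2].astype(np.float32)),np.median(q[:,2]))
for c in ['top','side']:
    for k in ['rack_center','stop_face','end_stop','vial_a','dropper','beaker']:
        print(c,k,[(B(r['position']).round(3) if k[0] in'rse' else np.round(r['position'],3),round(r['conf'],2)) for r in bot.tip_of(c,k)][:2])
cv2.imwrite('pics/crop3.png',np.hstack([cv2.resize(im['frame'][200:350,200:400,::-1],None,fx=2,fy=3),cv2.resize(t['frame'][130:240,220:400,::-1],(400,450))]))
E
```

```text
hold 7.33
hold 8.19
hold 8.16
hold 8.26
hold 7.76
 t 37.12 bed [-0.0463  0.2979  0.1983] Fbed [-0.3249 -0.0245 -0.7034]
t 635 ((-0.04398782178759575, -0.052180707454681396), (0.16878961026668549, 0.0838639959692955), 89.99559020996094) 0.03122416828231689
s 1117 ((-0.044506654143333435, -0.05234786868095398), (0.17229939997196198, 0.08356335014104843), 89.71888732910156) 0.02980730437995832
top rack_center [(array([-0.045, -0.051,  0.016]), 0.6)]
top stop_face [(array([-0.044, -0.152,  0.014]), 0.78), (array([ 0.068,  0.019, -0.003]), 0.37)]
top end_stop [(array([-0.004, -0.157, -0.001]), 0.55)]
top vial_a [(array([ 0.68 ,  0.028, -0.003]), 0.58), (array([0.68 , 0.156, 0.003]), 0.55)]
top dropper [(array([ 0.426, -0.159, -0.003]), 0.45)]
top beaker []
side rack_center [(array([-0.048, -0.058,  0.017]), 0.79)]
side stop_face [(array([-0.044, -0.153,  0.015]), 0.62)]
side end_stop []
side vial_a [(array([ 0.68 ,  0.028, -0.   ]), 0.63), (array([0.676, 0.161, 0.003]), 0.54)]
side dropper [(array([ 0.422, -0.156, -0.001]), 0.61)]
side beaker [(array([0.576, 0.438, 0.003]), 0.8)]
```

View pics/crop3.png

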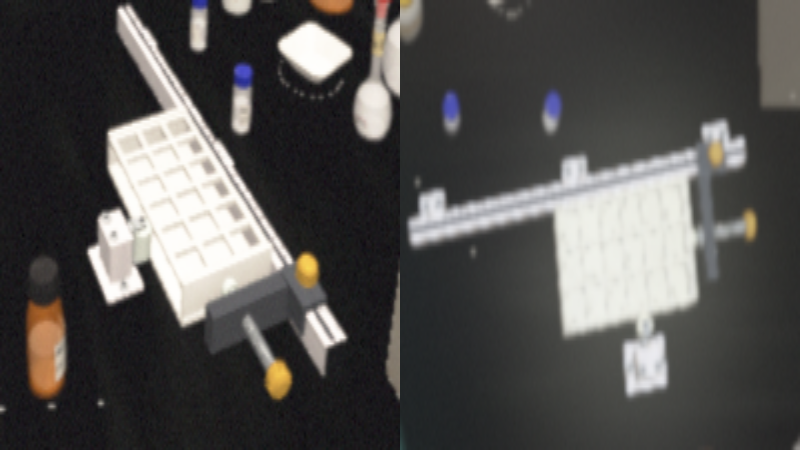

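The crop shows the rack flat and flush on the rail, with its end on the white tip at (230,285) in the left half. The stop and the other objects have not moved.

```bash
python3 - <<'E'
from h import *
bot.sign_off(); st('end')
E
```

```text
the job is handed in; nothing more can be done
the job is handed in; nothing more can be done
```

The job is handed in at about 37 s of the 66 s allowed. No verdict was reported, so these are my own checks.

**What I did**
- I pushed the rack at its top bar so it toppled flat onto its base.
- I pressed it onto the rail twice. The first press over-rotated it by about 2°, and the second squared it.
- I slid it by its end past the roller and felt the screw tip at tool y = 0.044 m in the bed frame, where vision had predicted it.
- I raised the push in 0.4 mm steps and held about 8 N for 1 s (readings 7.3 to 8.3 N). Then I backed straight off and lifted clear.

**Last checks**

| Check | Result |
|---|---|
| Rack centre to rail face | 44.0 mm (top camera), 44.5 mm (side camera); target 44 mm |
| Rack angle to the rail | within 0.3° |
| Rack top height | 30 to 31 mm, so flat |
| Position along the rail | y = -52 mm from both depth clouds, matching the seated position to about 1 mm |
| Stop, vials, dropper bottle | found again within network error of where they started |
| Beaker | side camera agrees with its start position |

**Missed or differing**
- The top camera did not report the beaker in the final picture, and the side camera did not report the end stop.
- The networks' single-point estimates of the rack centre differed from the depth fit by up to 6 mm along the rail. I relied on the depth fit and the felt contact.
- I did not measure the gap at the tip after backing off. I inferred it from the rack's position.

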